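# Key and seat the ejector disc of the vegetable cutter

### The job

The vegetable cutter's white ejector disc sits too high because its notch is not at the drive pin. With a fingertip push the disc round by its green vanes until its notch stands at the red index mark, then press it down on its hub until it is fully home, flush with the steel rim, and take the hand away. Never pull the disc upward, and leave the things standing around the cutter where they are.

Things in the scene. Friction and masses are not known exactly. Their poses are not given: they have to be found in the camera images.
- cutter: The vegetable cutter's drive base: white box 240 x 240 mm, 120 mm tall, fixed; origin under its centre on the table, the pin and its buttons on its -x side. Two steel catches, 20 mm across and 140 mm above the table, stand at its two +x corners (x 104, y +-104 mm).
- well_centre (a point): Centre of the round steel well on top of the base, at the height of the well's rim, 136 mm above the table; rim outer diameter 208 mm. It lies on the vertical axis about which the disc turns.
- pin_top (a point): Top of the upright red drive pin (8 mm thick, fixed to the base; its round top centres a notch up to about 5 mm off), 80 mm from the well's centre, 141 mm above the table. Hidden under the disc from above; a red index block 12 mm wide on the rim just outside it, at the same angle, shows where it is.
- disc: The white ejector disc, 176 mm across, 8 mm thick; origin at the centre of its underside, z up, x axis towards its notch. Its upper face is 150 mm above the table at the start, 136 mm (flush with the rim) when seated. Three green radial vanes stand on it, 8 mm thick, 16 mm tall, from 28 to 70 mm from the centre, at 60, 180 and 300 degrees from the notch.
- notch (a point): The notch in the disc's rim, a point on the disc's upper face 80 mm from its centre. The notch is about 15 mm wide here and open to the rim; a red stripe 8 mm wide on the disc runs out to it. Until seated, the disc turns either way without end and stays where it is left (friction about 0.06 N m).
- hub_top (a point): Centre of the flat top of the disc's round green hub, 36 mm in diameter, 20 mm above the disc's upper face (4 mm higher than the vanes); 170 mm above the table at the start, 156 mm when seated. It is the place to press.
- sleeve (a joint): How far the disc has been pressed down on its spindle, in m: 0 at the start, 0.014 fully seated (hard stop), about 0.001 to 0.003 when it is pressed on the pin with the notch elsewhere, negative if pulled up. It slides stiffly (about 7 N down to move it) and stays where it is left.
- pusher: Bystander, loose: grey plastic food pusher, 118 mm tall, 64 mm across. Origin at its underside.
- deli_tub: Bystander, loose: reddish round deli tub with white lid, 84 mm across, 85 mm tall. Origin at its underside.
- tape_roll: Bystander, loose: tan roll of packing tape lying flat, 90 mm across, 36 mm high. Origin at its underside.
- sauce_bottle: Bystander, loose: yellow sauce bottle with red cap, 60 mm across, 160 mm tall. Origin at its underside.
- bowl: Bystander, loose: aluminium bowl, 130 mm across, 55 mm high. Origin at its underside.

How it is judged:
By the outcome, as a careful person would: the job done as asked, in the order asked, and still so for the second after the job is handed in, with the robot touching nothing.
It also fails if it takes over 48 s, if anything falls off the work surface, if the arm or the gripper's body presses on something with over 40 N, if the wrist force passes 120 N, or if a joint passes its speed limit or range.

### The arm

A 7-joint arm with a two-finger parallel gripper is mounted at the origin on the work surface. World frame = base frame: x ahead of the robot, y to its left, z up, the work surface at z = 0. Lengths are in mm, angles in rad, forces in N, time in s.
With the tool pointing down it reaches from about 350 to 900 mm from the base axis. Payload 19.9 kg.
Tool frame: the origin (TCP) lies on the centre line of the jaws, within the pads' length; the fingertips stand 25 mm ahead of it and the grasp point (between the pads) lies 6 mm ahead of it (env.nose_length is the distance from the TCP to the fingertips, in mm); z points along the fingers, x is the direction in which the jaws open and shut, and the axes are right-handed (so a half turn about z gives the same grasp; the last joint's range is limited). The gripper opens to 94 mm and grips with 3 to 60 N. Pads are 16 mm wide; open, the fingers measure 119 mm over their backs; the gripper's body (75 mm by 177 mm) begins 78 mm behind the grasp point.
Start: joints at [-1.175, 0.417, -0.01, 1.614, 0.005, 1.111, -0.053], TCP at [264.955, 566.039, 230.425] pointing down, gripper open.
Joint ranges: [-2.81, 2.81], [-0.39, 2.02], [-1.27, 1.25], [0.06, 2.57], [-1.19, 4.33], [0.19, 2], [-2.82, 2.82]. Speed limits (rad/s): [1.89, 1.89, 2.39, 2.39, 3.01, 3.01, 3.01].

### API

Orientations are given as a unit quaternion [x, y, z, w].
In Python, from workcell import env gives the robot as it stands.
- The arm moves only by the shell command python3 -m handwheel 'ROWS' [OPENING] [FORCE]. ROWS is a JSON object of lists of equal length, an entry for each row: "slide": the shift along the tool's x, y, z in m, a list of three; "twist": the turn about the tool's z in degrees. In form: {"slide": [[dx, dy, dz], ...], "twist": [twist, ...]}. A call has exactly 10 rows; each row shifts and turns the commanded pose from where the row before left it, along the tool's axes as they then stand; what a row does not reach is not made up. A row lasts 1/12 s, in which the tool goes at most 41.7 mm and 7.16 degrees, less where a joint would pass 70% of its speed; a pose out of reach is approached as far as the arm can. A call with a gripper value outside its range is refused whole. OPENING is the closure, from -1 (fully open) to 1 (shut), set as the call begins (- or left out, the last holds). The fingers move at their own pace and stop on an object; FORCE is the grip in N (left out, the last holds). Time passes only in rows, so rows that do not move let the fingers close, or fill a call up. It gives the time, the measured TCP pose, the force and the opening at its end, in the units of the state.
- env.sense(): the state, without advancing time (a new reading comes with each control period).
- env.grab_frame(name): name is "scene" or "top" or "wrist"; returns the picture (480x640x3 uint8, blue, green, red); there is no depth.
- env.calibration(name): a dict with "fx", "fy", "cx", "cy" (pixels), "D" ([k1, k2, p1, p2, k3] as OpenCV has them; the pictures are not rectified), "rvec" (rotation vector, rad) and "tvec" (3), from world to camera coordinates, as OpenCV has them. Camera axes: x right, y down, z forward; pixel columns grow to the right and rows downward; lengths in mm; the calibration is good to about 2 mm. A picture is of the moment at which its call begins: read the wrist's pose just before it. calibration takes no time and is no camera call; for the wrist camera it gives the pose at the moment of the call.
- env.sign_off(): hands the job in, once; it reports no verdict.
The state is a dict: "t": time; "qpos": joint angles; "qvel": joint speeds; "effort": joint torques, N m; "tool_pos": TCP position; "tcp_rot": TCP orientation; "force": force on the tool from outside, world axes, zero at the start; "ft_torque": the same for the moment, N m; "finger_gap": opening from 0.0 (shut) to 1.0 (fully open).
Only numpy, scipy, OpenCV 4.12 (cv2) and the standard library are available. Lean on these libraries where they do the work, as an engineer would, in place of code of your own. Each camera call takes 0.05 s, during which the arm holds its last target.

## Working session

There is one attempt and no reset: what is moved stays moved. The work goes in short steps, Python scripts to look and compute and a shell command to move; the robot and the scene stay as the last step left them, time stands still between calls to the robot, and variables do not carry over. Pictures are saved under pics/ and viewed, and the job is handed in when it is done.

```bash
mkdir -p pics; ls; python3 - <<'E'
from workcell import env
import cv2
s=env.sense()
print(s, env.nose_length)
for n in ("scene","top","wrist"):
    c=env.calibration(n); print(n,c)
    cv2.imwrite(f"pics/{n}0.png",env.grab_frame(n))
E
```

```text
pics
{'t': 0.0, 'qpos': array([-1.17451059,  0.41796212, -0.01032339,  1.61412762,  0.00469394,
        1.11070281, -0.05299229]), 'qvel': array([9.65375183e-05, 2.30189197e-03, 7.75009510e-04, 7.00362269e-04,
       5.10974706e-04, 3.11785767e-04, 1.30974798e-05]), 'effort': array([ 9.41990584e-04, -8.51262617e+01,  6.39000256e-01, -4.25985575e+01,
       -4.87962656e-02,  1.86998164e-02,  1.13197138e-04]), 'tool_pos': array([264.81742105, 565.76417174, 229.85213696]), 'tcp_rot': array([ 8.43773031e-01,  5.36699848e-01, -4.74808778e-04,  3.46711308e-04]), 'force': array([ 0.94705805,  0.13681289, -0.33380349]), 'ft_torque': array([ 0.00668693, -0.07065273,  0.08997593]), 'finger_gap': 1.0036940786909607} 25.0
scene {'fx': 444.09741854956053, 'fy': 444.09741854956053, 'cx': 328.42980845257796, 'cy': 239.03664990246608, 'D': array([-0.10522103,  0.        ,  0.        ,  0.        ,  0.        ]), 'rvec': array([ 2.0802164 ,  0.93640149, -0.47356246]), 'tvec': array([-411.03932359, -172.89407134, 1610.03466653])}
top {'fx': 538.4822028553557, 'fy': 538.4822028553557, 'cx': 315.28747203447944, 'cy': 242.7844117144769, 'D': array([-0.10308464,  0.        ,  0.        ,  0.        ,  0.        ]), 'rvec': array([ 2.15071401, -2.13420209,  0.19510107]), 'tvec': array([ -22.40561777,  622.98772262, 1302.57383928])}
wrist {'fx': 424.89397024421794, 'fy': 424.89397024421794, 'cx': 316.485091036954, 'cy': 238.64253475241597, 'D': array([0.00587928, 0.        , 0.        , 0.        , 0.        ]), 'rvec': array([-2.45943942, -1.56589284, -0.20320073]), 'tvec': array([-624.65553131,  -26.89301995,  391.42042521])}
```

View pics/scene0.png

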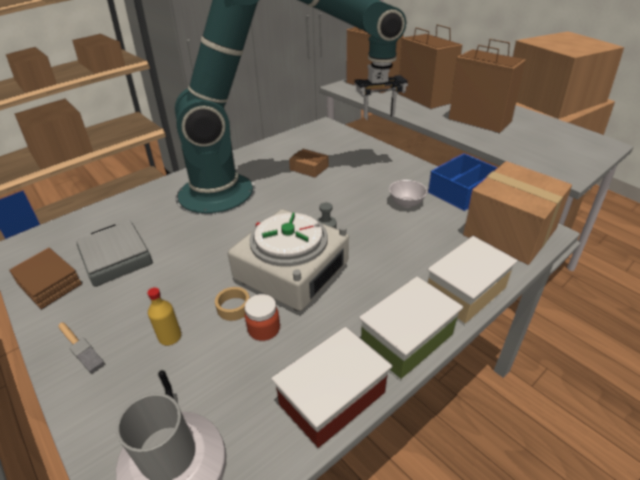

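View pics/top0.png

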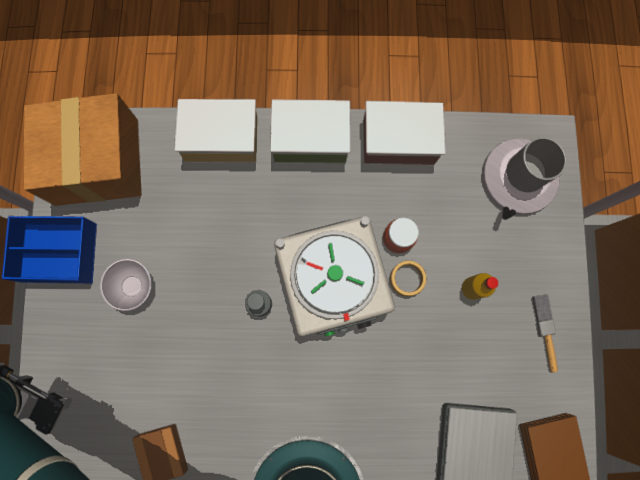

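View pics/wrist0.png

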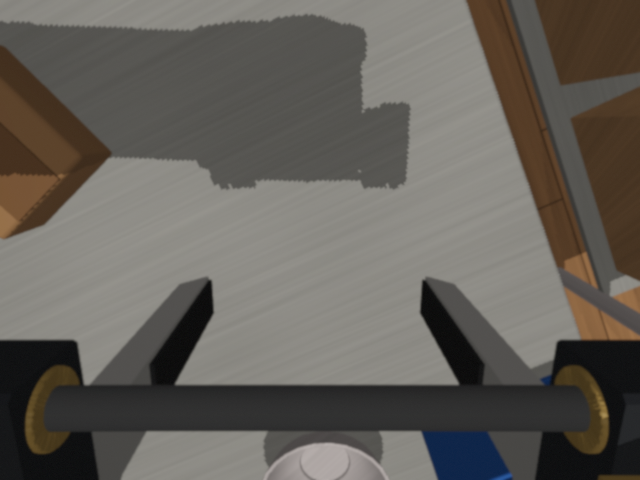

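The top view shows the cutter near pixel (335,275), with the hub at (335,273), the red stripe pointing to (305,260) and the index block at (346,317). I'll measure these precisely.

```bash
cat > h.py <<'E'
import cv2,numpy as np
from workcell import env
def backproj(name,uv,z,c=None):
    c=c or env.calibration(name)
    K=np.array([[c['fx'],0,c['cx']],[0,c['fy'],c['cy']],[0,0,1.]])
    p=cv2.undistortPoints(np.array(uv,float).reshape(-1,1,2),K,np.array(c['D'])).reshape(-1,2)
    R=cv2.Rodrigues(np.array(c['rvec']))[0];t=np.array(c['tvec']).reshape(3)
    C=-R.T@t; d=np.c_[p,np.ones(len(p))]@R
    s=(z-C[2])/d[:,2]
    return C+s[:,None]*d
def proj(name,P,c=None):
    c=c or env.calibration(name)
    K=np.array([[c['fx'],0,c['cx']],[0,c['fy'],c['cy']],[0,0,1.]])
    return cv2.projectPoints(np.array(P,float).reshape(-1,1,3),np.array(c['rvec']),np.array(c['tvec']),K,np.array(c['D']))[0].reshape(-1,2)
E
python3 - <<'E'
from h import *
im=cv2.imread('pics/top0.png')
cv2.imwrite('pics/top0z.png',cv2.resize(im[205:345,265:435],None,fx=4.2,fy=4.2,interpolation=cv2.INTER_CUBIC))
hsv=cv2.cvtColor(im,cv2.COLOR_BGR2HSV)
g=cv2.inRange(hsv,(45,100,60),(85,255,255)); r=cv2.inRange(hsv,(0,120,80),(8,255,255))|cv2.inRange(hsv,(172,120,80),(180,255,255))
for nm,m in (('g',g),('r',r)):
    n,l,st,ce=cv2.connectedComponentsWithStats(m)
    for i in range(1,n):
        if st[i,4]>5 and 265<ce[i][0]<435 and 205<ce[i][1]<345:
            for z in (136,150,170): print(nm,st[i],ce[i].round(1),z,backproj('top',ce[i],z)[0].round(1))
E
```

```text
g [329 244   5  17  46] [331.  251.6] 136 [588.3 -53.4 136. ]
g [329 244   5  17  46] [331.  251.6] 150 [586.2 -52.8 150. ]
g [329 244   5  17  46] [331.  251.6] 170 [583.2 -51.9 170. ]
g [328 266  15  15 171] [334.7 272.7] 136 [538.7 -62.  136. ]
g [328 266  15  15 171] [334.7 272.7] 150 [537.2 -61.3 150. ]
g [328 266  15  15 171] [334.7 272.7] 170 [534.9 -60.3 170. ]
g [347 277  17   8  50] [354.8 280.3] 136 [ 521.1 -109.1  136. ]
g [347 277  17   8  50] [354.8 280.3] 150 [ 519.8 -107.8  150. ]
g [347 277  17   8  50] [354.8 280.3] 170 [ 517.8 -106.   170. ]
g [312 280  14  13  49] [318.4 286.1] 136 [506.9 -24.1 136. ]
g [312 280  14  13  49] [318.4 286.1] 150 [505.7 -23.8 150. ]
g [312 280  14  13  49] [318.4 286.1] 170 [504.  -23.3 170. ]
g [325 331  10   5  31] [329.5 333.2] 136 [398.5 -50.3 136. ]
g [325 331  10   5  31] [329.5 333.2] 150 [398.5 -49.7 150. ]
g [325 331  10   5  31] [329.5 333.2] 170 [398.5 -48.9 170. ]
r [385 222  30  29 121] [393.5 240.4] 136 [ 616.5 -201.6  136. ]
r [385 222  30  29 121] [393.5 240.4] 150 [ 614.  -199.3  150. ]
r [385 222  30  29 121] [393.5 240.4] 170 [ 610.6 -196.   170. ]
r [307 262  16   8  44] [314.2 265.7] 136 [554.8 -14.  136. ]
r [307 262  16   8  44] [314.2 265.7] 150 [553.  -13.8 150. ]
r [307 262  16   8  44] [314.2 265.7] 170 [550.6 -13.6 170. ]
r [344 313   5   8  35] [345.9 316.6] 136 [436.8 -88.  136. ]
r [344 313   5   8  35] [345.9 316.6] 150 [436.4 -87.  150. ]
r [344 313   5   8  35] [345.9 316.6] 170 [435.8 -85.5 170. ]
```

View pics/top0z.png

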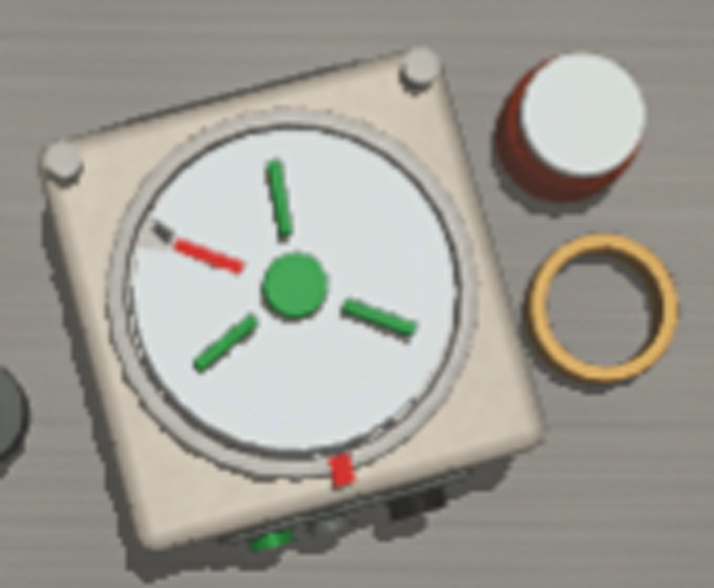

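```bash
python3 -m handwheel '{"slide": [[-0.0205,0.024,0],[-0.0205,0.024,0],[-0.0205,0.024,0],[-0.0205,0.024,0],[-0.0205,0.024,0],[-0.0205,0.024,0],[-0.0205,0.024,0],[-0.0205,0.024,0],[-0.0205,0.024,0],[-0.0205,0.024,0]], "twist": [0,0,0,0,0,0,0,0,0,0]}' 1 20
python3 - <<'E'
from h import *
# cutter pose refine from top picture: catches z=140 top
uv=[(265+420/4.2,205+66/4.2),(265+64/4.2,205+162/4.2)]
P=backproj('top',uv,140); print(P.round(1))
d=P[1]-P[0]; print('yaw',np.degrees(np.arctan2(d[1],d[0]))-90)
yaw=np.arctan2(d[1],d[0])-np.pi/2
m=P.mean(0); print('centre',m[:2]-104*np.array([np.cos(yaw),np.sin(yaw)]))
E
```

```text
t: 0.98
tool_pos: [395.7, 277.1, 230.4]
tcp_rot: [0.844, 0.537, -0.0, -0.0]
force: [0.8, -0.8, -0.4]
finger_gap: 0.327
[[ 662.6 -133.8  140. ]
 [ 605.8   66.   140. ]]
yaw 15.857365076735462
centre [534.12913998 -62.28892474]
```

```bash
python3 -m handwheel '{"slide": [[-0.0203,0.0236,0],[-0.0203,0.0236,0],[-0.0203,0.0236,0],[-0.0203,0.0236,0],[-0.0203,0.0236,0],[-0.0203,0.0236,0],[-0.0203,0.0236,0],[-0.0203,0.0236,0],[-0.0203,0.0236,0],[-0.0203,0.0236,0]], "twist": [0,0,0,0,0,0,0,0,0,0]}'
python3 -m handwheel '{"slide": [[0,0,0],[0,0,0],[0,0,0],[0,0,0],[0,0,0],[0,0,0],[0,0,0],[0,0,0],[0,0,0],[0,0,0]], "twist": [5.75,5.75,5.75,5.75,5.75,5.75,5.75,5.75,5.75,5.75]}'
python3 -m handwheel '{"slide": [[0,0,0],[0,0,0],[0,0,0],[0,0,0],[0,0,0],[0,0,0],[0,0,0],[0,0,0],[0,0,0],[0,0,0]], "twist": [5.75,5.75,5.75,5.75,5.75,5.75,5.75,5.75,5.75,5.75]}'
python3 - <<'E'
from h import *
from scipy.spatial.transform import Rotation as R
s=env.sense(); print(s['tool_pos'],s['qpos'].round(2),s['finger_gap'],s['force'])
M=R.from_quat(s['tcp_rot']).as_matrix(); print(M.round(3), np.degrees(np.arctan2(M[1,0],M[0,0])))
cw=env.calibration('wrist'); cv2.imwrite('pics/w1.png',env.grab_frame('wrist'))
im=env.grab_frame('scene'); cv2.imwrite('pics/s1.png',cv2.resize(im[180:330,200:380],None,fx=4,fy=4,interpolation=cv2.INTER_CUBIC))
E
```

```text
t: 1.82
tool_pos: [523.4, -6.7, 230.5]
tcp_rot: [0.844, 0.537, -0.0, 0.0]
force: [-0.2, 0.3, 0.3]
finger_gap: 0.004
t: 2.65
tool_pos: [522.9, -5.3, 230.3]
tcp_rot: [0.998, 0.062, -0.0, 0.0]
force: [0.4, -0.2, -0.3]
finger_gap: 0.002
t: 3.48
tool_pos: [523.0, -5.2, 230.4]
tcp_rot: [0.905, -0.425, -0.0, 0.0]
force: [0.5, 0.2, -0.6]
finger_gap: 0.002
[522.95352953  -5.2388285  230.36043963] [-0.63  0.28  0.7   1.88 -0.21  1.05 -0.73] 0.00249719716632351 [ 0.50571786  0.24967713 -0.56729703]
[[ 0.638 -0.77  -0.   ]
 [-0.77  -0.638 -0.   ]
 [-0.     0.    -1.   ]] -50.363666424373875
```

View pics/w1.png

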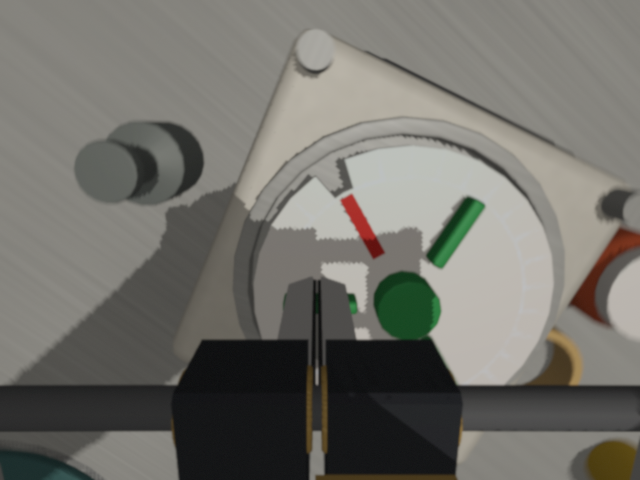

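View pics/s1.png

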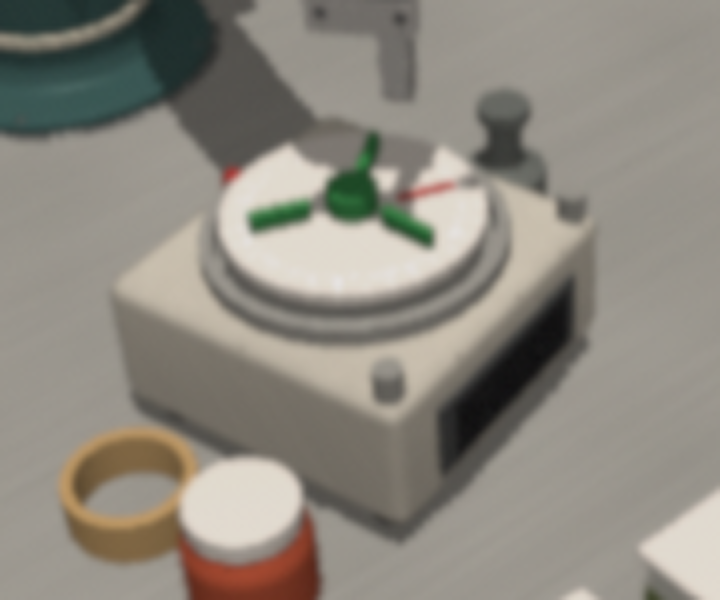

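The wrist view shows the closed fingertip at (317,280), between the vane under it and the stripe at (362,226). The hub is at (407,305). I'll cross-check the hub and vane positions from this view.

```bash
python3 - <<'E'
from h import *
print('hub',backproj('wrist',[(407,303)],170).round(1))
print('stripe/vaneA',backproj('wrist',[(346,197),(378,255)],150).round(1),backproj('wrist',[(477,203),(436,264)],166).round(1))
print('vaneB end', backproj('wrist',[(355,304)],166).round(1))
C=np.array([535.2,-60.8])
for b in (9.8,129.8,249.8):
    b=np.radians(b); print(proj('wrist',[[C[0]+r*np.cos(b),C[1]+r*np.sin(b),166] for r in (28,70)]).round(0).tolist())
print('tip',proj('wrist',[[522.95,-5.2,205.4]]))
E
```

```text
hub [[539.7 -55.1 170. ]]
stripe/vaneA [[560.9   5.5 150. ]
 [547.1 -30.9 150. ]] [[603.6 -46.5 166. ]
 [565.7 -53.4 166. ]]
vaneB end [[520.  -35.1 166. ]]
[[436.0, 271.0], [481.0, 205.0]]
[[357.0, 312.0], [282.0, 312.0]]
[[430.0, 351.0], [461.0, 406.0]]
tip [[317.25665676 295.44613054]]
```

```bash
python3 -m handwheel '{"slide": [[0,0,0.005],[0,0,0.005],[0,0,0.005],[0,0,0.006],[0,0,0.006],[0,0,0.006],[0,0,0.006],[0,0,0.005],[0,0,0.004],[0,0,0.003]], "twist": [0,0,0,0,0,0,0,0,0,0]}'
python3 - <<'E'
from h import *
s=env.sense(); print(s['tool_pos'],s['force'])
im=env.grab_frame('wrist'); cv2.imwrite('pics/w2.png',im)
im=env.grab_frame('scene'); cv2.imwrite('pics/s2.png',cv2.resize(im[200:290,230:350],None,fx=6,fy=6,interpolation=cv2.INTER_CUBIC))
E
```

```text
t: 4.42
tool_pos: [523.0, -5.3, 178.9]
tcp_rot: [0.906, -0.423, -0.0, 0.0]
force: [-0.0, -0.7, -0.4]
finger_gap: 0.006
[523.01257428  -5.29860522 178.93406494] [-0.00939429 -0.65492037 -0.41893122]
```

View pics/w2.png

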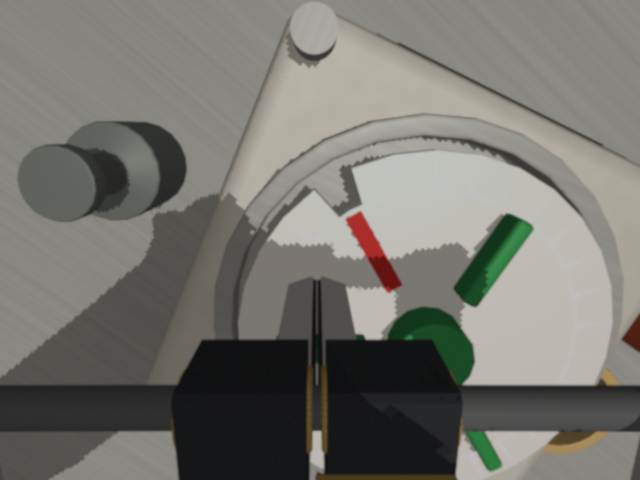

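View pics/s2.png

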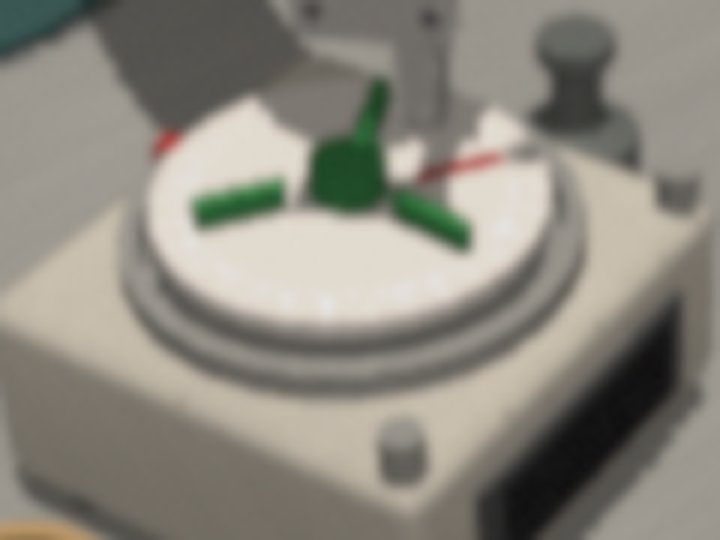

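The fingertip is at z 154, beside vane B (wrist about (317,330); in the scene crop at (430,120), just right of the vane at (375,100)). It touches nothing. Next I'll push round in an arc.

```bash
python3 -m handwheel '{"slide": [[0,0.004,0],[0,0.004,0],[0,0.003,0],[0,0.002,0],[-0.0007,0.0035,0],[-0.0007,0.0035,0],[-0.0007,0.0035,0],[-0.0007,0.0035,0],[-0.0007,0.0035,0],[-0.0007,0.0035,0]], "twist": [0,0,0,0,-4,-4,-4,-4,-4,-4]}'
python3 - <<'E'
from h import *
s=env.sense(); print(s['tool_pos'],s['qpos'].round(2),s['force'],s['ft_torque'])
im=env.grab_frame('wrist'); cv2.imwrite('pics/w3.png',im)
im=env.grab_frame('scene'); cv2.imwrite('pics/s3.png',cv2.resize(im[200:290,230:350],None,fx=6,fy=6,interpolation=cv2.INTER_CUBIC))
E
```

```text
t: 5.35
tool_pos: [496.5, -27.0, 179.7]
tcp_rot: [0.975, -0.224, 0.0, -0.0]
force: [1.2, 0.8, -0.3]
finger_gap: 0.006
[496.53091724 -26.95849816 179.74158615] [-0.52  0.29  0.6   1.99 -0.2   0.92 -0.27] [ 1.21988234  0.84280559 -0.31444265] [ 0.2196688  -0.34413557  0.07290387]
```

View pics/w3.png

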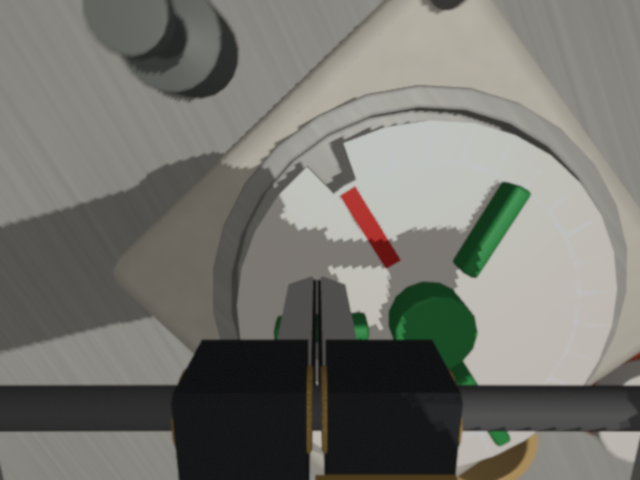

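View pics/s3.png

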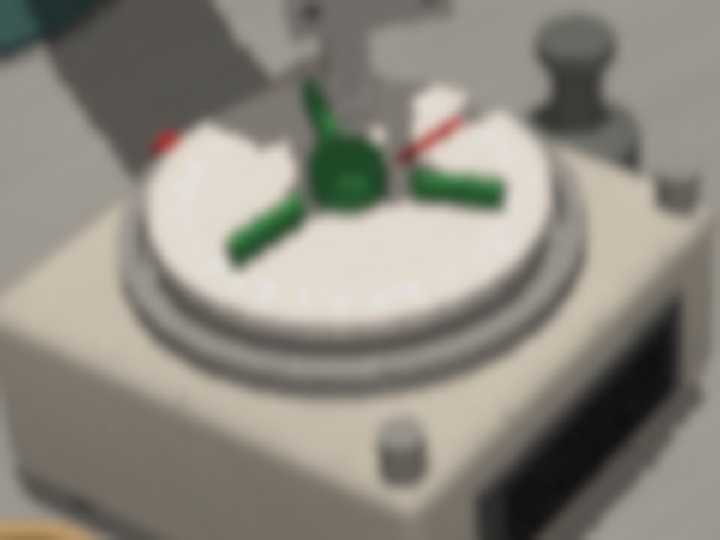

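The disc turned with the finger. The stripe has swung and vane B sits flat against the fingertip at (320,328). I'll carry on.

```bash
python3 -m handwheel '{"slide": [[-0.0007,0.0035,0],[-0.0007,0.0035,0],[-0.0007,0.0035,0],[-0.0007,0.0035,0],[-0.0007,0.0035,0],[-0.0007,0.0035,0],[-0.0007,0.0035,0],[-0.0007,0.0035,0],[-0.0007,0.0035,0],[-0.0007,0.0035,0]], "twist": [-4,-4,-4,-4,-4,-4,-4,-4,-4,-4]}'
python3 -m handwheel '{"slide": [[-0.0007,0.0035,0],[-0.0007,0.0035,0],[-0.0007,0.0035,0],[-0.0007,0.0035,0],[-0.0007,0.0035,0],[-0.0007,0.0035,0],[-0.0007,0.0035,0],[-0.0007,0.0035,0],[-0.0007,0.0035,0],[-0.0007,0.0035,0]], "twist": [-4,-4,-4,-4,-4,-4,-4,-4,-4,-4]}'
python3 - <<'E'
from h import *
s=env.sense(); print(s['tool_pos'],s['qpos'].round(2),s['force'],s['ft_torque'])
im=env.grab_frame('wrist'); cv2.imwrite('pics/w4.png',im)
im=env.grab_frame('top'); cv2.imwrite('pics/t4.png',cv2.resize(im[205:345,265:435],None,fx=4.2,fy=4.2,interpolation=cv2.INTER_CUBIC))
E
```

```text
t: 6.28
tool_pos: [484.9, -59.8, 179.6]
tcp_rot: [0.993, 0.122, 0.0, -0.0]
force: [-1.0, 1.3, 1.7]
finger_gap: 0.005
t: 7.12
tool_pos: [497.0, -92.7, 179.4]
tcp_rot: [0.891, 0.454, -0.0, -0.0]
force: [-2.4, -0.3, 0.3]
finger_gap: 0.004
[496.96791462 -92.72289472 179.4087275 ] [-0.21  0.28  0.39  1.97 -0.13  0.92  1.19] [-2.43673334 -0.3483214   0.32643274] [-0.04834785  0.53095924 -0.01796489]
```

View pics/w4.png

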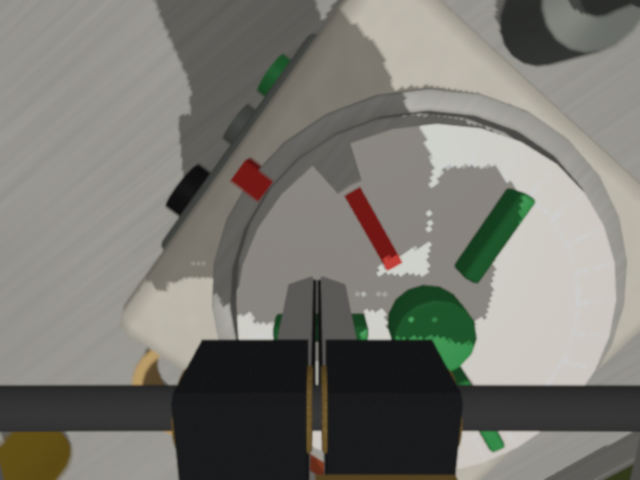

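View pics/t4.png

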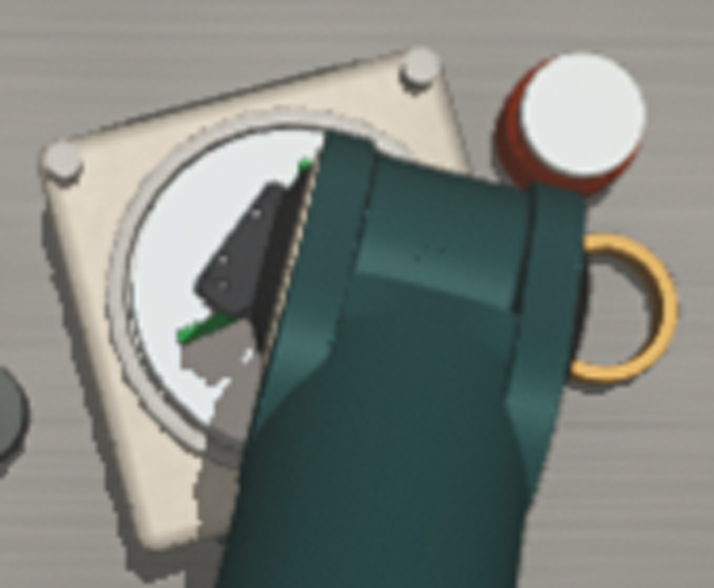

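```bash
cat > ang.py <<'E'
from h import *
from scipy.optimize import least_squares
def meas(im,c,zd=150,show=True):
    hsv=cv2.cvtColor(im,cv2.COLOR_BGR2HSV)
    r=cv2.inRange(hsv,(0,150,70),(6,255,255))|cv2.inRange(hsv,(174,150,70),(180,255,255))
    n,l,st,ce=cv2.connectedComponentsWithStats(r)
    for i in range(1,n):
        if st[i,4]>80:
            q=cv2.minAreaRect(np.argwhere(l==i)[:,::-1].astype(np.float32)); 
            P=backproj('wrist',[ce[i]],zd,c)[0]; P2=backproj('wrist',[ce[i]],138,c)[0]
            # principal axis in world on plane zd
            pts=backproj('wrist',np.argwhere(l==i)[:,::-1],zd,c)[:,:2]; 
            w,v=np.linalg.eigh(np.cov(pts.T)); d=v[:,1]
            print(st[i],ce[i].round(1),'z%d'%zd,P.round(1)[:2],'z138',P2.round(1)[:2],'axis',round(np.degrees(np.arctan2(d[1],d[0])),1),'sd',np.sqrt(w).round(1))
E
python3 - <<'E'
from ang import *
im=cv2.imread('pics/w4.png'); c=env.calibration('wrist')
meas(im,c)
print(backproj('wrist',[(431,320)],170,c))
print(backproj('wrist',[(519,196),(468,270)],166,c))
# overlay predicted ring/hub for centre guess
C=np.array([535.2,-60.8])
t=np.linspace(0,2*np.pi,60)
for rr,z,col in ((104,136,(255,0,0)),(88,150,(255,0,255)),(18,170,(0,0,255))):
    p=proj('wrist',np.c_[C[0]+rr*np.cos(t),C[1]+rr*np.sin(t),0*t+z],c)
    cv2.polylines(im,[p.round().astype(int)],True,col,1)
cv2.imwrite('pics/w4o.png',im)
E
```

```text
[232 160  40  40 852] [251.5 179.4] z150 [438.3 -84.7] z138 [438.4 -87.1] axis -178.5 sd [3.2 4.2]
[ 346  189   54   80 1345] [372.8 228.1] z150 [487.2 -54.5] z138 [490.4 -54.9] axis 174.2 sd [ 2.  11.2]
[[529.10974448 -56.4479149  170.        ]]
[[ 5.06275846e+02  4.54058404e-01  1.66000000e+02]
 [ 5.21143673e+02 -3.20019712e+01  1.66000000e+02]]
```

View pics/w4o.png

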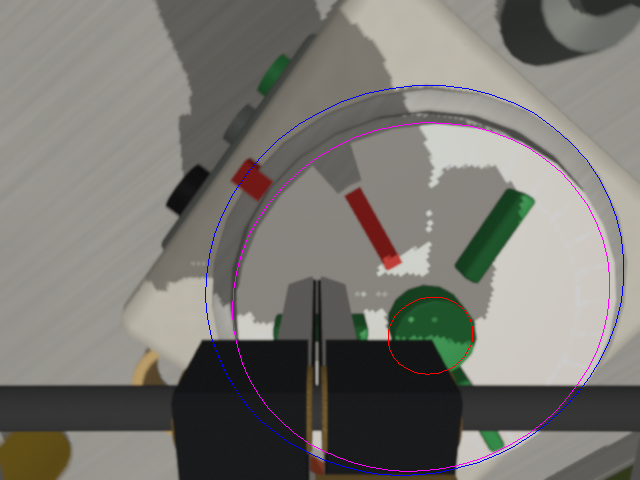

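Measured from the wrist view, the notch is at about 174.4° (stripe axis 174.2°, vane 174.6°) and the index at about 195.7°. That leaves about 21.3°.

```bash
python3 -m handwheel '{"slide": [[-0.0007,0.0035,0],[-0.0007,0.0035,0],[-0.0007,0.0035,0],[-0.0007,0.0035,0],[-0.0004,0.0018,0],[-0.0002,0.0012,0],[0,0,0],[0,0,0],[0,0,0],[0,0,0]], "twist": [-4,-4,-4,-4,-2,-1.3,0,0,0,0]}'
python3 - <<'E'
from ang import *
from scipy.spatial.transform import Rotation as R
s=env.sense(); M=R.from_quat(s['tcp_rot']).as_matrix(); print(s['tool_pos'], np.degrees(np.arctan2(M[1,0],M[0,0])))
c=env.calibration('wrist'); im=env.grab_frame('wrist'); cv2.imwrite('pics/w5.png',im)
meas(im,c)
E
```

```text
t: 8.05
tool_pos: [510.5, -103.4, 179.5]
tcp_rot: [0.803, 0.596, 0.0, 0.0]
force: [-0.5, -0.3, 0.4]
finger_gap: 0.009
[ 510.50804269 -103.41173573  179.52507966] 73.14207922003138
[286 107  38  43 881] [304.7 128.1] z150 [438.3 -86.6] z138 [438.3 -86.9] axis -165.1 sd [3.  4.1]
[324 161  15  18 221] [330.8 169.5] z150 [458.1 -80.9] z138 [459.3 -80.9] axis 178.9 sd [1.6 2. ]
[ 343  189   56   80 1350] [370.4 228.2] z150 [488.1 -71.3] z138 [491.3 -70.6] axis -166.1 sd [ 2.  11.3]
```

View pics/w5.png

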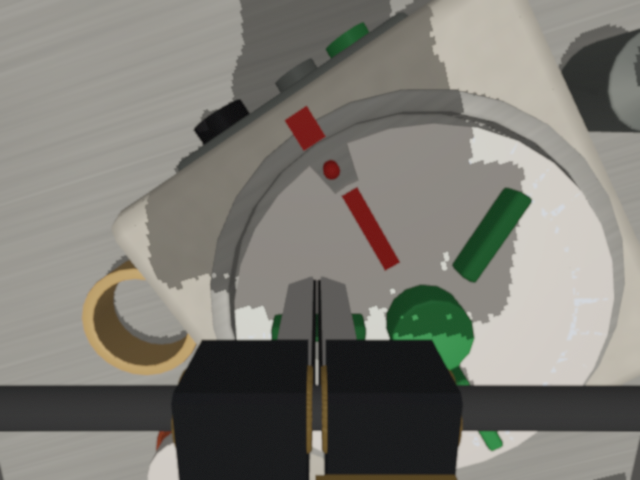

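The pin is now visible in the notch at (331,170), about 2 mm ahead of the stripe line. I typed only 19.3° of the 21.3°, so I'll nudge the remaining 1.8°.

```bash
python3 -m handwheel '{"slide": [[-0.0002,0.0008,0],[-0.0002,0.0008,0],[0,0,0],[0,0,0],[0,0,0],[0,0,0],[0,-0.003,0],[0,-0.003,0],[0,-0.003,0],[0,-0.003,0]], "twist": [-0.9,-0.9,0,0,0,0,0,0,0,0]}'
python3 - <<'E'
from ang import *
from scipy.spatial.transform import Rotation as R
s=env.sense(); M=R.from_quat(s['tcp_rot']).as_matrix(); print(s['tool_pos'], np.degrees(np.arctan2(M[1,0],M[0,0])))
c=env.calibration('wrist'); im=env.grab_frame('wrist'); cv2.imwrite('pics/w6.png',im)
meas(im,c)
E
```

```text
t: 8.93
tool_pos: [500.0, -101.3, 179.5]
tcp_rot: [0.793, 0.609, 0.0, 0.0]
force: [-0.9, 0.6, -0.5]
finger_gap: 0.004
[ 499.98466274 -101.26627645  179.51030912] 75.01146789210443
[294 131  37  41 849] [311.7 151.4] z150 [437.3 -86.4] z138 [438.  -86.7] axis -165.0 sd [3.  4.1]
[329 183  15  19 235] [335.7 192. ] z150 [456.8 -80.8] z138 [458.7 -80.8] axis 179.0 sd [1.7 2.2]
[ 343  216   54   78 1274] [369.9 254.6] z150 [488.4 -72.9] z138 [492.4 -72.3] axis -164.2 sd [ 2.  11.3]
```

View pics/w6.png

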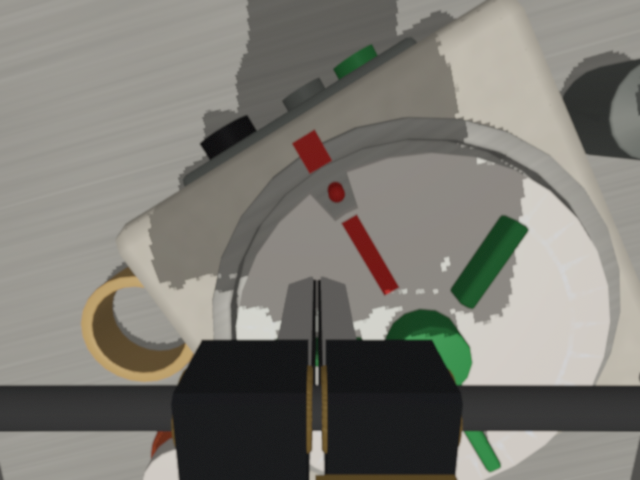

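Aligned: the stripe axis reads 195.8°, and the pin at (336,192) lies within about 0.6 mm of the stripe line. The finger is backed off the vane, so I'll lift and move over the hub.

```bash
python3 -m handwheel '{"slide": [[0,0,-0.009],[0,0,-0.009],[0,0,-0.009],[0,0,-0.009],[0.009,0.004,0],[0.009,0.004,0],[0.009,0.004,0],[0.009,0.004,0],[0.008,0.004,0],[0.005,0.0035,0]], "twist": [0,0,0,0,0,0,0,0,0,0]}'
python3 - <<'E'
from ang import *
s=env.sense(); print(s['tool_pos'],s['force'])
c=env.calibration('wrist'); im=env.grab_frame('wrist'); cv2.imwrite('pics/w7.png',im)
meas(im,c)
im=env.grab_frame('scene'); cv2.imwrite('pics/s7.png',cv2.resize(im[190:290,220:350],None,fx=6,fy=6,interpolation=cv2.INTER_CUBIC))
E
```

```text
t: 9.82
tool_pos: [536.4, -58.6, 215.0]
tcp_rot: [0.793, 0.609, -0.0, -0.0]
force: [0.1, 0.4, -0.0]
finger_gap: 0.006
[536.40703429 -58.64396192 215.02425762] [ 0.0599045   0.38130719 -0.02030903]
[200  83  33  37 694] [216.8 100.7] z150 [439.9 -83.6] z138 [438.6 -86. ] axis -177.8 sd [3.2 4.2]
[234 133  15  13 164] [240.8 139.2] z150 [460.5 -77.7] z138 [460.3 -79.8] axis 82.2 sd [1.7 1.9]
[242 157  50  69 982] [266.1 190.9] z150 [488.9 -72.9] z138 [490.3 -74.7] axis -164.1 sd [ 2.  11.2]
```

View pics/w7.png

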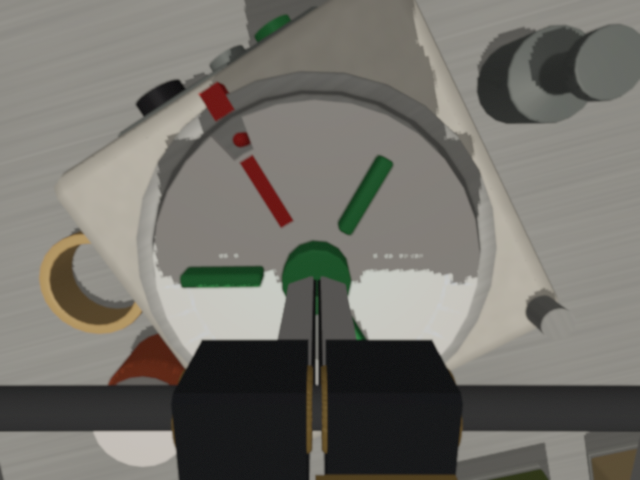

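View pics/s7.png

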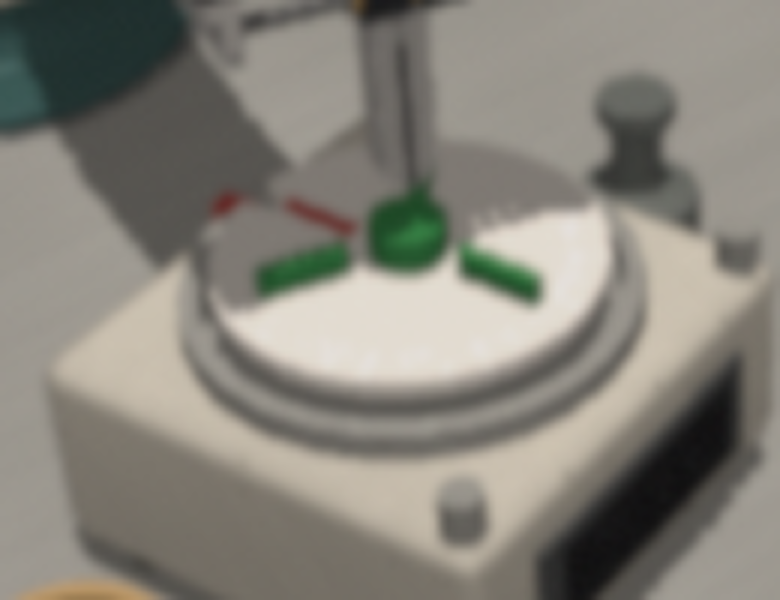

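The fingertip is centred over the hub (316,275) and the pin still sits in the notch (240,139). Now I'll press down gently.

```bash
python3 -m handwheel '{"slide": [[0,0,0.004],[0,0,0.004],[0,0,0.004],[0,0,0.003],[0,0,0.003],[0,0,0.002],[0,0,0.0015],[0,0,0.0015],[0,0,0.0015],[0,0,0.0015]], "twist": [0,0,0,0,0,0,0,0,0,0]}'
```

```text
t: 10.75
tool_pos: [535.6, -60.3, 189.7]
tcp_rot: [0.793, 0.609, -0.0, -0.0]
force: [-4.1, -0.5, 6.6]
finger_gap: 0.001
```

```bash
python3 -m handwheel '{"slide": [[0,0,0.001],[0,0,0.001],[0,0,0.001],[0,0,0.001],[0,0,0.001],[0,0,0.001],[0,0,0.001],[0,0,0.001],[0,0,0.001],[0,0,0]], "twist": [0,0,0,0,0,0,0,0,0,0]}'
python3 - <<'E'
from ang import *
s=env.sense(); print(s['tool_pos'],s['force'])
c=env.calibration('wrist'); im=env.grab_frame('wrist'); cv2.imwrite('pics/w8.png',im)
meas(im,c,140)
E
```

```text
t: 11.58
tool_pos: [535.6, -60.2, 181.1]
tcp_rot: [0.793, 0.609, 0.0, -0.0]
force: [-6.9, -1.1, 13.8]
finger_gap: 0.002
[535.64515579 -60.23757287 181.14990786] [-6.91953314 -1.12567463 13.8252857 ]
[ 182   75   40   45 1003] [202.1  96.2] z140 [438.3 -85.9] z138 [438.1 -86.3] axis -176.9 sd [3.5 4.4]
[222 134  21  16 279] [231.9 141.3] z140 [460.  -79.2] z138 [460.  -79.6] axis 84.9 sd [1.8 2.5]
[ 237  159   56   77 1216] [264.  196.9] z140 [487.9 -72.5] z138 [488.2 -72.9] axis -164.2 sd [ 2.  11.1]
```

View pics/w8.png

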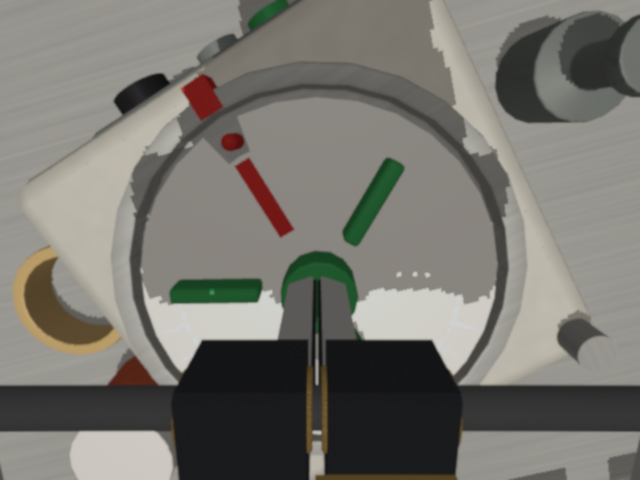

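The tip is at z 156.1 and the force has risen to 13.8 N, which suggests the stop. I'll press a little more to confirm it doesn't move further.

```bash
python3 -m handwheel '{"slide": [[0,0,0.0005],[0,0,0.0005],[0,0,0.0005],[0,0,0.0005],[0,0,0],[0,0,0],[0,0,0],[0,0,0],[0,0,0],[0,0,0]], "twist": [0,0,0,0,0,0,0,0,0,0]}'; python3 -c "
from h import *
s=env.sense();print(s['tool_pos'],s['force'])"
```

```text
t: 12.47
tool_pos: [535.9, -60.3, 180.8]
tcp_rot: [0.793, 0.609, 0.001, 0.0]
force: [-18.0, 1.6, 42.0]
finger_gap: 0.006
[535.87361477 -60.28439077 180.76593517] [-18.00259638   1.61056637  41.98287266]
```

This is the hard stop: 42 N with only 0.3 mm more travel. I'll release straight up and pull back to inspect.

```bash
python3 -m handwheel '{"slide": [[0,0,-0.001],[0,0,-0.001],[0,0,-0.002],[0,0,-0.005],[0,0,-0.01],[0,0,-0.015],[0,0,-0.015],[0,0,-0.015],[0,0,-0.015],[0,0,-0.015]], "twist": [0,0,0,0,0,0,0,0,0,0]}'
python3 -m handwheel '{"slide": [[0.03,0,-0.005],[0.03,0,-0.005],[0.03,0,0],[0.03,0,0],[0.03,0,0],[0.03,0,0],[0.03,0,0],[0.03,0,0],[0.02,0,0],[0,0,0]], "twist": [0,0,0,0,0,0,0,0,0,0]}'
python3 - <<'E'
from ang import *
s=env.sense(); print(s['tool_pos'],s['force'])
cv2.imwrite('pics/w9.png',env.grab_frame('wrist'))
im=env.grab_frame('top'); cv2.imwrite('pics/t9r.png',im); cv2.imwrite('pics/t9.png',cv2.resize(im[205:345,265:435],None,fx=4.2,fy=4.2,interpolation=cv2.INTER_CUBIC))
im=env.grab_frame('scene'); cv2.imwrite('pics/s9.png',cv2.resize(im[190:290,220:350],None,fx=6,fy=6,interpolation=cv2.INTER_CUBIC))
E
```

```text
t: 13.3
tool_pos: [535.8, -60.1, 274.1]
tcp_rot: [0.793, 0.609, 0.0, 0.0]
force: [-0.5, -0.6, 0.7]
finger_gap: 0.006
t: 14.13
tool_pos: [602.9, 195.9, 282.6]
tcp_rot: [0.792, 0.611, 0.0, -0.001]
force: [0.7, 0.6, -0.7]
finger_gap: 0.005
[602.8588976  195.91299777 282.55907996] [ 0.67340601  0.62228327 -0.67473568]
```

View pics/t9.png

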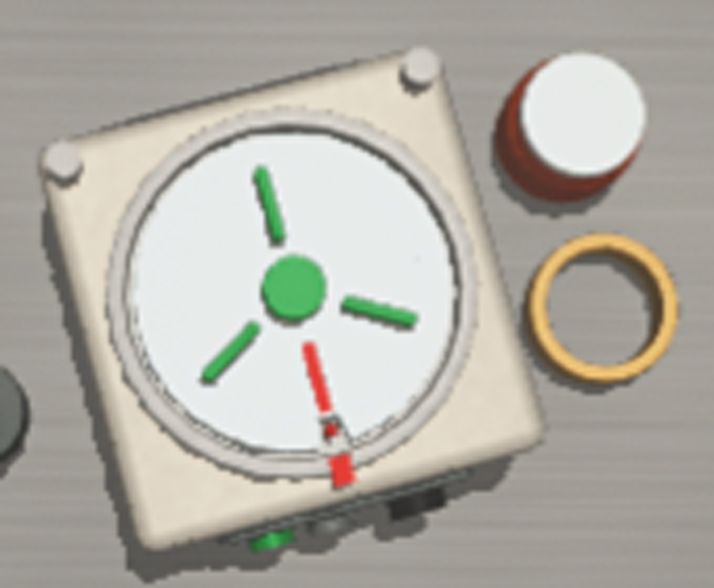

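View pics/s9.png

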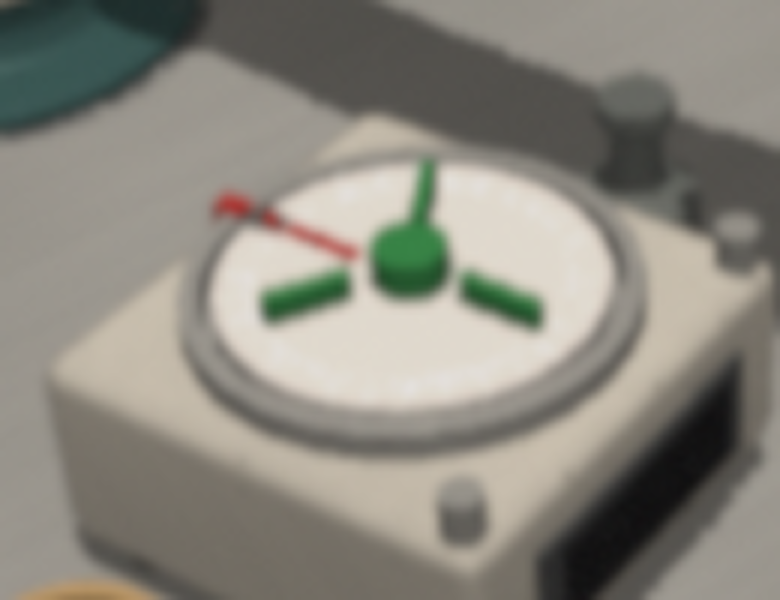

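View pics/t9r.png

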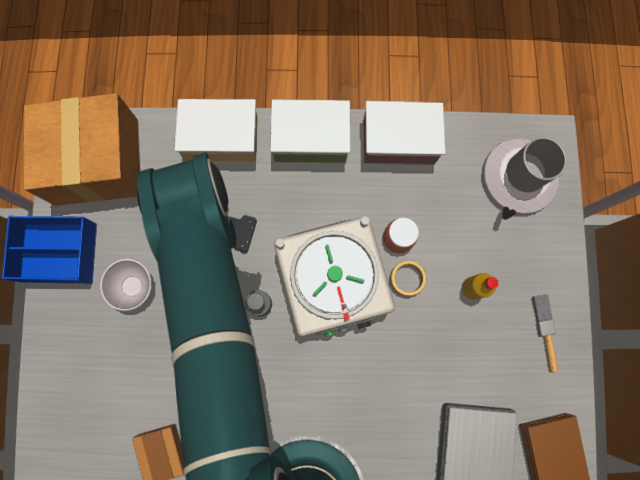

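The stripe, notch, pin and index are in line in the top view ((318,378), (331,430), (343,470)). In the scene view the disc is level with the rim, and the bystanders haven't moved. One numeric height check before I hand in.

```bash
python3 - <<'E'
from h import *
C=[535.6,-60.3]
for z in (170,159,156): print(z,proj('scene',[[*C,z-8]]).round(2))
def hub(f):
    im=cv2.imread(f); h=cv2.cvtColor(im,cv2.COLOR_BGR2HSV); m=cv2.inRange(h,(45,90,40),(85,255,255))
    n,l,st,ce=cv2.connectedComponentsWithStats(m[:, 360:460]); i=1+st[1:,4].argmax(); return st[i],(ce[i]+[360,0])/6+[220,190]
print(hub('pics/s9.png'),hub('pics/s7.png'))
a=cv2.imread('pics/top0.png').astype(int);b=cv2.imread('pics/t9r.png').astype(int)
d=abs(a-b).max(2)
for nm,(x0,x1,y0,y1) in dict(tub=(380,420,212,258),tape=(386,430,258,300),bottle=(458,502,268,302),bowl=(98,150,258,312),pusher=(244,272,288,320)).items(): print(nm,(d[y0:y1,x0:x1]>60).sum())
env.sign_off()
E
```

```text
170 [[287.59 227.7 ]]
159 [[287.89 231.06]]
156 [[287.97 231.96]]
(array([  15,  168,   68,  124, 4201], dtype=int32), array([288.52880267, 231.99154963])) (array([  12,  191,   72,   76, 4053], dtype=int32), array([287.97006333, 228.63002714]))
tub 0
tape 0
bottle 0
bowl 0
pusher 37
the job is handed in; nothing more can be done
```

The disc is turned to the index mark, seated flush with the rim, and the job is handed in with the hand well clear, at about 14 s on the robot's clock.

**What I did:** With the closed fingertip on one green vane I turned the disc about 126° counter-clockwise. I backed off the vane before lifting, so nothing pulled the disc upward. Then I pressed on the hub centre until it met the hard stop and lifted straight off.

**Last checks:**
- **Alignment:** before pressing, the stripe pointed to 195.8° and the index to about 195.7°. The drive pin was visible in the notch, about 0.6 mm off the stripe line. The final top view still shows stripe, pin and index in line.
- **Seating:** the fingertip stopped at z 155.8 mm, against 156 mm expected for a seated hub, with 42 N on the wrist and almost no further travel. In the scene view the disc is level with the rim. A rough hub position from the same view also fits seated (row 231.99, predicted 231.96), but that estimate is blurred by a neighbouring vane.
- **Bystanders:** the tub, tape roll, bottle and bowl show no change from the first top picture. The pusher's patch differs in 37 pixels. I put this down to the arm's shadow falling there, since the pusher stands in the same place in both pictures, but I did not measure it separately.

**Two things that went less cleanly:**
- The final press peaked at 42 N through the fingertips, more than it needed. The 40 N limit is for the arm and gripper body, which were not touching anything.
- Hub positions from the wrist camera differed from the top camera's by up to about 7 mm. I used the top camera and the pin position instead.

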